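Move a latched plug-in module from one drive to the other

TASK

One of the two drives on the panel holds a plug-in module; take it out and fit it in the empty bay of the other drive, turned the same way, its tab on the notched side. Press the module's sprung tab in and keep it pressed while you lift the module straight out, then push it into the other bay fully home so that the tab springs back out and latches it. Work gently: do not wrench the module against its latch or force it into the bay, and leave the other parts on the panel alone.

Things in the scene. Friction and masses are not known exactly. Their poses are not given: they have to be found in the camera images.
- module_grip (a point): The place to pinch the black plug-in module (48 mm along x, 38 mm along y, 90 mm tall; 0.13 to 0.25 kg): a point on its vertical centre line 71 mm above its underside, level with the thumb pad of its sprung tab. z up, y towards the tab. The plain face is 19 mm off on -y. Pinching the plain face and the thumb pad along y presses the tab. The module starts latched in drive A.
- tab_pad (a point): Middle of the outer face of the tab's ribbed thumb pad, 24 mm wide (x) by 30 mm tall (56 to 86 mm above the module's underside). It stands 25 mm from the module's centre line (+y) when out, 20 mm when pressed right in: the module is then 39 mm wide there.
- tab (a joint): How far the module's snap tab is pressed in, m: 0 out (at rest), 0.005 right in. Spring: 4 N to start, 9 N at full travel, a few N more with the latch's friction. A barb low on the tab (12.5 to 16.5 mm above the underside, sloped below) stands 4 mm out of the module's side and hooks under the socket's lip; it clears the lip only with the tab pressed 4 mm or more.
- module_foot (a point): Centre of the module's flat underside, 71 mm below module_grip. Latched, it lies 30.5 mm below the rim of the socket, so that 59.5 mm of the module stand out.
- drive_a_bay (a point): Drive A, a fixed grey box holding the module at the start: nominal centre of the mouth of its bay, 6 mm above the drive's 46 mm tall body and 55 mm above the table. The body reaches 40 mm to -x, 95 mm to +x (terminals), 36 mm to either side. z up, y towards the side with a notch in its wall, where the module's tab lies. Keep the contact forces of the module on socket A under 40 N, on B under 30 N in sum.
- drive_b_bay (a point): Drive B, identical, empty at the start: nominal centre of its bay's mouth, same axes. The module belongs here, its y along this y. In each drive the bay is a dark socket, set in the drive with a different offset each time: its true mouth lies up to 3.5 mm off this point along x and along y and up to 5 mm higher or lower (not turned), and must be found by feel.
- drive_b_floor (a point): Nominal centre of the hard floor of drive B's socket, 32 mm below its mouth (and as far off as the mouth is). A sprung contact block stands 4 mm above the floor and pushes the module's foot up: 3 N when first touched (foot 28 mm below the mouth), 5 N at the latched depth (30.5 mm), 6 N at the floor. Socket A is the same.
- drive_b_lip (a point): Nominal lower edge of the socket's lip on the notched side (y), 14 mm below the mouth. The socket is a vertical shaft 50.4 mm (x) by 40.4 mm (y) with steep lead-ins, 4 mm wide and 7 mm deep, all round its mouth. Only if the foot is pushed onto, or within 1 mm of, the hard floor does the barb spring out under the lip once the tab is let go; the contact block then lifts the module against the lip.
- contactor_mid (a point): Middle of a loose contactor (bystander), a black block 44 by 56 by 60 mm tall, standing on the panel; to be left alone.
- driver_grip (a point): Grip of a loose screwdriver (bystander), 200 mm long, 26 mm thick, lying on the panel; to be left alone.
- terminals_mid (a point): Middle of a loose row of terminal blocks on a piece of rail (bystander), 44 by 150 by 40 mm tall; to be left alone.
Mind the look-alikes: they are no part of the job. What is shaped like the part that bears module_grip but yellow is not meant.

How it is judged:
On the way:
1. the module is lifted clear of the first drive, upright, by the fingers (z of module_grip in the frame of drive_a_bay above 0.083 m and angle between module_grip's own z axis and vertical below 0.35 rad and contact force between the fingers and module above 1 N), for 0.1 s.
At the end, for the whole second after the job is handed in: The module stands in the bay of the drive that was empty, fully home (its grip point 33 to 46.5 mm above, and within 9 mm sideways of, the nominal mouth of that bay, tilted and turned less than 0.08 rad from the bay), its tab sprung back out to within 1.2 mm (so latched), at rest and let go (z of module_grip in the frame of drive_b_bay between 0.033 and 0.0465 m and horizontal distance between module_grip and drive_b_bay below 0.009 m and angle between module_grip's own z axis and vertical below 0.08 rad and angle between the y axis of module_grip and the y axis of drive_b_bay, either way round below 0.08 rad and value of joint tab below 0.0012 m and linear speed of module below 0.01 m/s); the robot touches nothing.
It fails at once if the module is wrenched against, or rammed into, the first drive's socket (over 40 N) (contact force between module and socket_a above 40 N).
It fails at once if the module is wrenched against, or rammed into, the second drive's socket (over 30 N) (contact force between module and socket_b above 30 N).
It fails at once if the contactor is disturbed (30 mm) (distance of contactor_mid from where it was at the start of the episode above 0.03 m).
It fails at once if the screwdriver is disturbed (30 mm) (distance of driver_grip from where it was at the start of the episode above 0.03 m).
It fails at once if the terminal row is disturbed (30 mm) (distance of terminals_mid from where it was at the start of the episode above 0.03 m).
It also fails if it takes over 72 s, if anything falls off the work surface, if the arm or the gripper's body presses on something with over 40 N, if the wrist force passes 120 N, or if a joint passes its speed limit or range.

ROBOT

A 6-joint arm with a two-finger parallel gripper is mounted at the origin on the work surface. World frame = base frame: x ahead of the robot, y to its left, z up, the work surface at z = 0. Lengths are in m, angles in rad, forces in N, time in s.
With the tool pointing down it reaches from about 0.4 to 0.825 m from the base axis. Payload 7 kg.
Tool frame: the origin (TCP) lies at the very end of the fingers, on their centre line; the grasp point (between the pads) lies 19 mm behind it; z points along the fingers, y is the line along which they close (so a half turn about z gives the same grasp; the last joint's range is limited). The gripper opens to 85 mm and grips with 20 to 120 N. Pads are 22 mm wide; open, the fingers measure 114 mm over their backs; the gripper's body (76 mm by 85 mm) begins 54 mm behind the grasp point. The pads swing forward as they close: fully open they stand 13 mm farther back than shut.
Start: joints at [-0.969, 0.359, 0.012, 0, -1.224, -0.288], TCP at [0.208, -0.642, 0.231] pointing down, gripper open.
Joint ranges: [-3.07, 3.07], [-1.43, 2.12], [-1.02, 1.25], [-3.03, 1.67], [-3.05, -0], [-3.03, 3.03]. Speed limits (rad/s): [2.39, 2.39, 3.01, 3.14, 3.14, 3.14].

INTERFACE

Orientations are given as [roll, pitch, yaw] about the fixed x, y, z axes, in that order (R = Rz(yaw) Ry(pitch) Rx(roll)).
In Python, from cell import robot, cams gives the robot as it stands.
- The arm moves only by the shell command python3 -m handwheel 'ROWS' [FORCE]. ROWS is JSON, a list of rows, each an object of numbers: "dx", "dy", "dz": the shift along the tool's x, y, z in cm; "turn": the turn about the tool's z in rad; "fingers": the finger opening in cm, from 0 to 8.54. In form: [{"dx": .., "dy": .., "dz": .., "turn": .., "fingers": ..}, ...]. A call has exactly 5 rows; each row shifts and turns the commanded pose from where the row before left it, along the tool's axes as they then stand; what a row does not reach is not made up. A row lasts 1/8 s, in which the tool goes at most 62.5 mm and 10.7 degrees, less where a joint would pass 70% of its speed; a pose out of reach is approached as far as the arm can. A call with a gripper value outside its range is refused whole. The fingers move at their own pace and stop on an object; FORCE is the grip in N (left out, the last holds). Time passes only in rows, so rows that do not move let the fingers close, or fill a call up. It gives the time, the measured TCP pose, the force, the opening and the grip force at its end, in the units of the state.
- robot.observe(): the state, without advancing time (a new reading comes with each control period).
- cams.read_camera(name): name is "scene" or "side" or "wrist"; returns a dict with "img" (420x560x3 uint8, red, green, blue), "z_map" (420x560 float32, m along the optical axis (not along the pixel's ray), 0 where there is no reading), "mtx" (3x3 intrinsics, pixels), "k1" (the pictures are not rectified: a ray, as slopes to the right and down, at radius r is drawn at 1 + k1 r^2 times it, then the intrinsics apply), "position" and "rotation" of the camera in the world. Camera axes: x right, y up, looking along -z (the intrinsics and any distortion apply to the point x, -y, -z); pixel columns grow to the right and rows downward; lengths in m; the calibration is good to about 2 mm. A picture is of the moment at which its call begins.
- robot.sign_off(): hands the job in; it is judged then, once.
The state is a dict: "t": time; "qpos": joint angles; "joint_velocities": joint speeds; "effort": joint torques, N m; "tcp_pos": TCP position; "eef_rot": TCP orientation; "wrist_force": force on the tool from outside, world axes, zero at the start; "moment": the same for the moment, N m; "opening": opening from 0.0 (shut) to 1.0 (fully open); "grasp_force": force on a finger pad.
Only numpy, scipy, OpenCV 4.12 (cv2) and the standard library are available. Lean on these libraries where they do the work, as an engineer would, in place of code of your own. Each camera call takes 0.05 s, during which the arm holds its last target. There are 200 camera calls.

## Working session

There is one attempt and no reset: what is moved stays moved. The work goes in short steps, Python scripts to look and compute and a shell command to move; the robot and the scene stay as the last step left them, time stands still between calls to the robot, and variables do not carry over. Pictures are saved under pics/ and viewed, at most 13 in all, crops included, and the job is handed in when it is done.

```bash
ls; mkdir -p pics; cat > h.py <<'E'
import numpy as np,cv2
from cell import robot,cams
from scipy.spatial.transform import Rotation as R
def snap(name,cam):
    c=cams.read_camera(cam); np.savez('pics/'+name+'.npz',**c)
    cv2.imwrite('pics/'+name+'.png',c['img'][:,:,::-1]); return c
def rot(c):
    r=np.array(c['rotation'],float)
    return r if r.shape==(3,3) else R.from_euler('xyz',r).as_matrix()
def cloud(c):
    K=np.array(c['mtx']);k1=float(c['k1']);z=c['z_map'];h,w=z.shape
    u,v=np.meshgrid(np.arange(w),np.arange(h))
    p=cv2.undistortPoints(np.stack([u,v],-1).reshape(-1,1,2).astype(np.float64),K,np.array([k1,0,0,0.])).reshape(h,w,2)
    P=np.stack([p[...,0]*z,-p[...,1]*z,-z],-1)
    return P@rot(c).T+np.array(c['position'])
E
python3 - <<'E'
from h import *
print(robot.observe())
a=snap('scene0','scene');b=snap('side0','side')
print(a['rotation'],a['position'],b['position'],a['k1'])
E
```

```text
pics
{'t': 0.0, 'qpos': array([-9.68899493e-01,  3.59369755e-01,  1.10624528e-02, -3.52719858e-04,
       -1.22410501e+00, -2.88084040e-01]), 'joint_velocities': array([-0.00078296, -0.00102194, -0.00075664, -0.00046572,  0.00023948,
        0.00118612]), 'effort': array([ 2.54435530e-03, -5.83319521e+01,  2.93422920e+01,  6.93695113e+00,
       -6.01571548e-03, -1.79893817e-05]), 'tcp_pos': array([ 0.20817935, -0.64158641,  0.23037586]), 'eef_rot': array([ 3.13994904e+00, -1.41256412e-04, -2.82789986e+00]), 'wrist_force': array([-0.28611722,  0.49207879, -0.11401809]), 'moment': array([-0.06136059,  0.01897794, -0.02780023]), 'grasp_force': 0.0, 'opening': 1.0043540429165076}
[ 0.75177689 -0.0127617   1.16592986] [ 1.22324084 -0.38589338  0.8276311 ] [0.37639807 0.67685965 0.67972222] -0.10617439346746574
```

View pics/scene0.png

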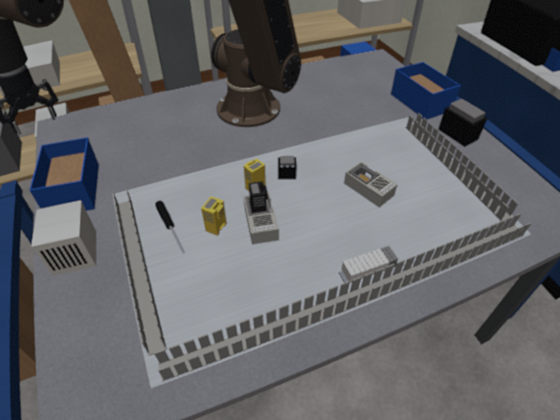

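View pics/side0.png

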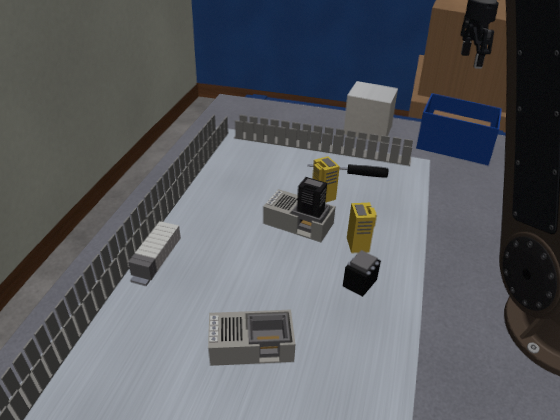

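Scene picture: black module in drive A at (258,195), drive A body at (262,220), empty drive B at (370,183). Look-alikes are the yellow modules at (255,174) and (213,216) and the black contactor at (287,167). In the side picture the module is at (312,195), drive A's notch at (304,228) and drive B's notch at (268,350). I choose the black one with the drive under it. Next I'll get close crops and a top-down map.

```bash
python3 - <<'E'
from h import *
ims={}
C={n:dict(np.load(f'pics/{n}0.npz')) for n in('scene','side')}
im=np.hstack([cv2.resize(C['side']['img'][165:250,250:350],(400,340),interpolation=cv2.INTER_CUBIC),cv2.resize(C['side']['img'][300:385,195:295],(400,340),interpolation=cv2.INTER_CUBIC)])
cv2.imwrite('pics/crop1.png',im[:,:,::-1])
W={n:cloud(C[n]) for n in C}
# ortho map x .2...9, y -.5...4, 1.5mm, colour, highest point
for n in W:
    P=W[n].reshape(-1,3);ok=(C[n]['z_map'].ravel()>0)
    P=P[ok];col=C[n]['img'].reshape(-1,3)[ok]
    for name,zr in (('drivebody',(.03,.07)),('tall',(.085,.14))):
        m=(P[:,2]>zr[0])&(P[:,2]<zr[1])&(P[:,0]>.25)&(P[:,0]<.95)&(abs(P[:,1])<.45)
        Q=P[m]
        g=np.zeros((240,300),np.uint8);g[((Q[:,0]-.25)/.003).astype(int),((Q[:,1]+.45)/.003).astype(int)]=255
        k,l,s,ce=cv2.connectedComponentsWithStats(cv2.dilate(g,np.ones((3,3))))
        gi=l[((Q[:,0]-.25)/.003).astype(int),((Q[:,1]+.45)/.003).astype(int)]
        for i in range(1,k):
            q=Q[gi==i]
            if len(q)<40: continue
            rc=cv2.minAreaRect(q[:,:2].astype(np.float32)); 
            print(n,name,len(q),np.round(rc[0],4),np.round(rc[1],4),round(rc[2],1),'zmax',np.round(np.percentile(q[:,2],[50,98]),4),'col',np.median(col[m][gi==i],0))
for n,u,v in [('side',312,182),('side',268,350),('side',304,228),('side',285,205),('side',230,330),('scene',287,160),('scene',165,213)]:
    print(n,u,v,np.round(W[n][v,u],4))
E
```

```text
scene drivebody 302 [ 0.3906 -0.0156] [0.0526 0.0513] 68.2 zmax [0.0535 0.065 ] col [65. 67. 70.]
scene drivebody 160 [ 0.423  -0.1283] [0.0598 0.0335] 70.7 zmax [0.0563 0.0697] col [98. 83. 32.]
scene drivebody 951 [0.5415 0.1816] [0.1379 0.0778] 19.4 zmax [0.0483 0.0532] col [94. 93. 91.]
scene drivebody 937 [ 0.5453 -0.1579] [0.0699 0.1389] 78.9 zmax [0.0492 0.0645] col [98. 97. 95.]
scene drivebody 219 [ 0.5257 -0.2729] [0.0315 0.0606] 0.8 zmax [0.0498 0.0692] col [96. 84. 36.]
scene drivebody 947 [0.7867 0.0332] [0.1332 0.047 ] 89.2 zmax [0.0435 0.0467] col [164. 164. 165.]
scene drivebody 2013 [8.261e-01 1.000e-04] [0.0076 0.8995] 0.2 zmax [0.0474 0.0601] col [79. 79. 77.]
scene drivebody 1964 [ 0.864 -0.   ] [0.007  0.8999] 0.1 zmax [0.0476 0.0601] col [76. 75. 73.]
scene tall 212 [ 0.4078 -0.1243] [0.047 0.051] 20.0 zmax [0.0924 0.0963] col [137.5 130.   69. ]
scene tall 271 [ 0.5142 -0.2713] [0.0471 0.0504] 39.0 zmax [0.0927 0.0964] col [141. 132.  67.]
scene tall 335 [ 0.52   -0.1513] [0.0439 0.0528] 79.3 zmax [0.1099 0.1144] col [43. 42. 40.]
side drivebody 808 [ 0.389  -0
[... 611 characters left out ...]
 0.0086] 90.0 zmax [0.0464 0.0597] col [48. 48. 47.]
side drivebody 2955 [ 0.8629 -0.0124] [0.0091 0.8732] 0.1 zmax [0.0458 0.0596] col [48. 48. 47.]
side tall 393 [ 0.4053 -0.1211] [0.0461 0.0528] 18.2 zmax [0.0929 0.0959] col [125. 113.  57.]
side tall 297 [ 0.5121 -0.2686] [0.0465 0.0541] 45.3 zmax [0.0926 0.0959] col [116. 105.  55.]
side tall 588 [ 0.5186 -0.148 ] [0.0487 0.0499] 80.1 zmax [0.1074 0.1138] col [28. 27. 28.]
side 312 182 [ 0.5197 -0.1597  0.1117]
side 268 350 [0.5081 0.1971 0.0201]
side 304 228 [ 0.5235 -0.1267  0.0162]
side 285 205 [ 0.5713 -0.148   0.0506]
side 230 330 [0.5715 0.1969 0.0477]
scene 287 160 [ 0.3925 -0.016   0.0623]
scene 165 213 [ 0.43   -0.3904  0.0269]
```

View pics/crop1.png

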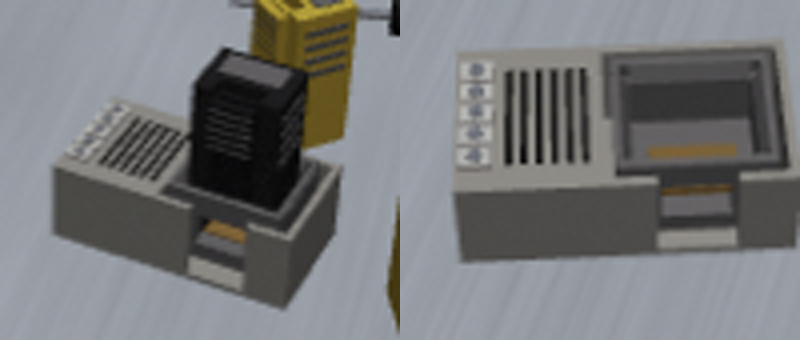

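The black module sits in drive A at about (0.519,-0.150), with its top at z≈0.114 and yaw about -11°. Drive B's bay is at about (0.515,0.174), yaw about +20°. Both notches face +y (crop left pane (220,250), right pane (697,210)). Moving above A now.

```bash
cat > to.py <<'E'
# print shift (cm, tool axes) and turn to reach world x y z yaw ; also state
import sys
from h import *
s=robot.observe();M=R.from_euler('xyz',s['eef_rot']).as_matrix()
print('t',round(s['t'],2),'tcp',np.round(s['tcp_pos'],4),'rpy',np.round(s['eef_rot'],4),'q6',round(s['qpos'][5],2),'F',np.round(s['wrist_force'],2),'M',np.round(s['moment'],2),'grip',round(s['grasp_force'],1),round(s['opening']*85,1))
if len(sys.argv)>1:
    t=[float(a) for a in sys.argv[1:]]
    d=M.T@(np.array(t[:3])-s['tcp_pos'])*100
    dy=(t[3]-s['eef_rot'][2]+np.pi)%(2*np.pi)-np.pi
    print('d cm',np.round(d,2),'turn',round(-dy,4))
E
python3 -m handwheel '[{"dx":-4.48,"dy":3.72},{"dx":-4.48,"dy":3.72},{"dx":-4.48,"dy":3.72},{"dx":-4.48,"dy":3.72},{"dx":-4.48,"dy":3.72}]' 30
python3 -m handwheel '[{"dx":-4.48,"dy":3.72},{"dx":-4.48,"dy":3.72},{"dx":-4.48,"dy":3.72},{"dx":-4.48,"dy":3.72},{"dx":-4.48,"dy":3.72}]'
python3 -m handwheel '[{"turn":0.17},{"turn":0.17},{"turn":0.166},{},{}]'
python3 to.py 0.519 -0.15 0.22 -3.334; python3 -c "
from h import *
c=snap('w1','wrist');print(c['position'],c['rotation'])"
```

```text
t 0.1 tcp [ 0.2082 -0.6416  0.2305] rpy [ 3.1401e+00 -2.0000e-04 -2.8278e+00] q6 -0.29 F [ 0.27 -0.57  0.89] M [ 0.02 -0.   -0.  ] grip 0.0 84.8
d cm [-44.74  37.17   1.09] turn 0.5062
[ 0.138724   -0.66385121  0.37236438] [-2.91437394e-01 -1.85544770e-03  1.88442995e+00]validation failed for argument at $[0]...
validation failed for argument at $[0]...
validation failed for argument at $[0]...
```

View pics/w1.png

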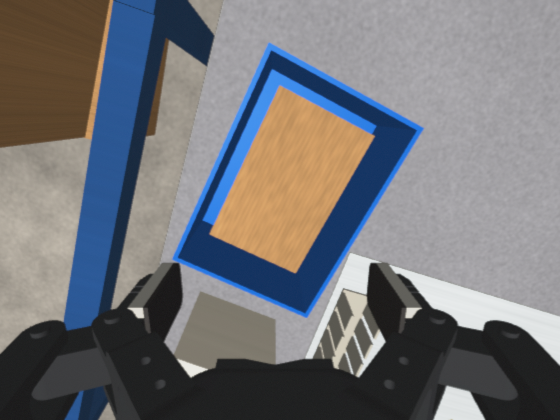

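The rows were refused because every key is needed. This picture only shows the start pose: a bin under the hand and the fingers at the bottom.

```bash

python3 -m handwheel '[{"dx":-4.48,"dy":3.72,"dz":0,"turn":0,"fingers":8.5},{"dx":-4.48,"dy":3.72,"dz":0,"turn":0,"fingers":8.5},{"dx":-4.48,"dy":3.72,"dz":0,"turn":0,"fingers":8.5},{"dx":-4.48,"dy":3.72,"dz":0,"turn":0,"fingers":8.5},{"dx":-4.48,"dy":3.72,"dz":0,"turn":0,"fingers":8.5}]' 30
python3 -m handwheel '[{"dx":-4.48,"dy":3.72,"dz":0,"turn":0,"fingers":8.5},{"dx":-4.48,"dy":3.72,"dz":0,"turn":0,"fingers":8.5},{"dx":-4.48,"dy":3.72,"dz":0,"turn":0,"fingers":8.5},{"dx":-4.48,"dy":3.72,"dz":0,"turn":0,"fingers":8.5},{"dx":-4.48,"dy":3.72,"dz":0,"turn":0,"fingers":8.5}]'
python3 -m handwheel '[{"dx":0,"dy":0,"dz":0,"turn":0.17,"fingers":8.5},{"dx":0,"dy":0,"dz":0,"turn":0.17,"fingers":8.5},{"dx":0,"dy":0,"dz":0,"turn":0.166,"fingers":8.5},{"dx":0,"dy":0,"dz":0,"turn":0,"fingers":8.5},{"dx":0,"dy":0,"dz":0,"turn":0,"fingers":8.5}]'
python3 to.py 0.519 -0.15 0.22 -3.334; python3 -c "
from h import *
c=snap('w2','wrist');print(c['position'],c['rotation'])"
```

```text
t: 0.78
tcp_pos: [0.3646, -0.3943, 0.2312]
eef_rot: [3.142, 0.0, -2.828]
wrist_force: [1.7, 0.1, -0.0]
opening: 0.999
grasp_force: 0.0
t: 1.4
tcp_pos: [0.5203, -0.1481, 0.2314]
eef_rot: [-3.142, 0.0, -2.828]
wrist_force: [0.6, -0.3, -0.5]
opening: 0.995
grasp_force: 0.0
t: 2.02
tcp_pos: [0.5195, -0.1499, 0.2312]
eef_rot: [3.142, -0.0, 2.953]
wrist_force: [0.1, 0.5, -0.1]
opening: 0.995
grasp_force: 0.0
t 2.02 tcp [ 0.5195 -0.1499  0.2312] rpy [ 3.1416e+00 -2.0000e-04  2.9530e+00] q6 -1.84 F [ 0.15  0.45 -0.11] M [ 0.03  0.   -0.01] grip 0.0 84.5
d cm [ 0.05 -0.02  1.12] turn 0.0038
[ 0.44771805 -0.13563369  0.37312343] [-2.91226043e-01 -3.06205700e-04  1.38204271e+00]
```

View pics/w2.png

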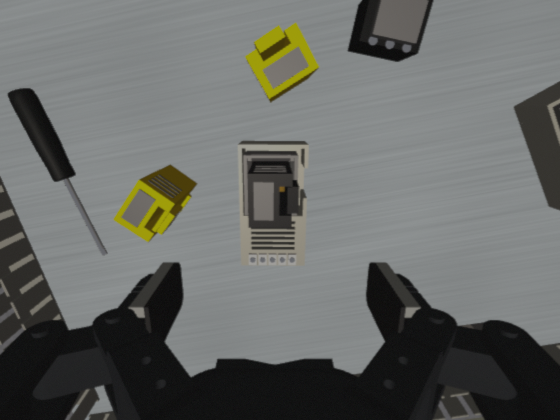

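The module is at (272,193) with its tab on the right at (297,198), i.e. +y, which is the notched side. The screwdriver, the yellow parts and the contactor are clear of the fingers. Next I'll measure the module top and both drives from the depth data.

```bash
python3 - <<'E'
from h import *
c=dict(np.load('pics/w2.npz'));P=cloud(c);u0,u1,v0,v1=225,330,130,275
sub=P[v0:v1,u0:u1].reshape(-1,3)
a=-0.19;ex=np.array([np.cos(a),np.sin(a)]);ey=np.array([-ex[1],ex[0]])
for nm,lo,hi in(('top',.1,.125),('pad',.09,.1105),('body',.04,.058)):
    q=sub[(sub[:,2]>lo)&(sub[:,2]<hi)]
    rc=cv2.minAreaRect(q[:,:2].astype(np.float32));print(nm,len(q),np.round(rc[0],4),np.round(rc[1],4),round(rc[2],2),np.round(np.percentile(q[:,2],[5,50,95]),4))
    print('  local x',np.round(np.percentile(q[:,:2]@ex,[0,2,98,100]),4),'y',np.round(np.percentile(q[:,:2]@ey,[0,2,98,100]),4))
print('ref',np.array([.519,-.15])@ex,np.array([.519,-.15])@ey)
im=cv2.resize(c['img'][v0:v1,u0:u1],None,fx=4,fy=4,interpolation=cv2.INTER_CUBIC);cv2.imwrite('pics/w2c.png',im[:,:,::-1])
# heights along row at y profile through pad
for v in(180,195,205): print(v,[(u,*np.round(P[v,u],3)) for u in range(240,312,4)])
E
```

```text
top 2514 [ 0.518  -0.1498] [0.0439 0.0489] 78.84 [0.1054 0.1109 0.1124]
  local x [0.5125 0.5132 0.5604 0.5615] y [-0.0713 -0.0705 -0.0287 -0.0274]
pad 1080 [ 0.518  -0.1499] [0.0441 0.0488] 78.55 [0.093  0.1088 0.1104]
  local x [0.5125 0.5128 0.5605 0.5615] y [-0.0713 -0.0704 -0.0278 -0.0272]
body 4435 [ 0.5431 -0.1552] [0.072  0.1359] 78.96 [0.0455 0.0486 0.052 ]
  local x [0.4946 0.4956 0.6274 0.6306] y [-0.086  -0.0851 -0.0149 -0.0137]
ref 0.5379890322723383 -0.049282868774786735
180 [(240, np.float64(0.506), np.float64(-0.183), np.float64(0.049)), (244, np.float64(0.507), np.float64(-0.179), np.float64(0.05)), (248, np.float64(0.496), np.float64(-0.167), np.float64(0.111)), (252, np.float64(0.497), np.float64(-0.164), np.float64(0.11)), (256, np.float64(0.497), np.float64(-0.161), np.float64(0.111)), (260, np.float64(0.498), np.float64(-0.157), np.float64(0.111)), (264, np.float64(0.499), np.float64(-0.154), np.float64(0.111)), (268, np.float64(0.499), np.float64(-0.151), np.float64(0.111)), (272, np.float64(0.5), np.float64(-0.148), np.float64(0.109)), (276, np.float64(0.5), n
[... 2191 characters left out ...]
at64(0.52), np.float64(-0.155), np.float64(0.112)), (272, np.float64(0.521), np.float64(-0.152), np.float64(0.112)), (276, np.float64(0.522), np.float64(-0.148), np.float64(0.111)), (280, np.float64(0.532), np.float64(-0.146), np.float64(0.079)), (284, np.float64(0.533), np.float64(-0.142), np.float64(0.078)), (288, np.float64(0.525), np.float64(-0.138), np.float64(0.108)), (292, np.float64(0.526), np.float64(-0.135), np.float64(0.108)), (296, np.float64(0.527), np.float64(-0.131), np.float64(0.107)), (300, np.float64(0.555), np.float64(-0.125), np.float64(0.015)), (304, np.float64(0.546), np.float64(-0.122), np.float64(0.049)), (308, np.float64(0.56), np.float64(-0.115), np.float64(0.004))]
```

View pics/w2c.png

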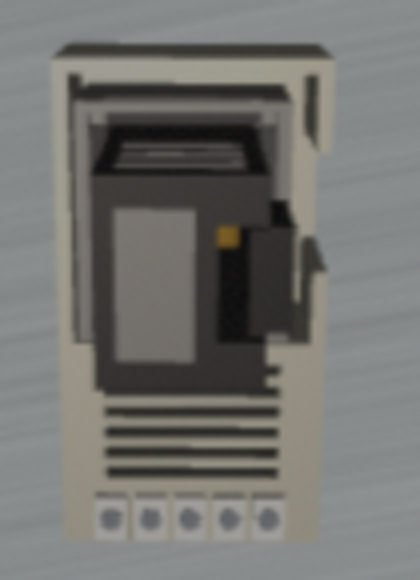

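```bash
python3 to.py 0.5174 -0.1520 0.071 2.948
```

```text
t 2.08 tcp [ 0.5196 -0.15    0.2313] rpy [ 3.1416e+00 -1.0000e-04  2.9522e+00] q6 -1.84 F [-0.82 -0.4   0.24] M [ 0.06 -0.04  0.01] grip 0.0 84.5
d cm [ 0.17 -0.24 16.03] turn 0.0042
```

```bash

python3 -m handwheel '[{"dx":0.17,"dy":-0.24,"dz":4,"turn":0.004,"fingers":8.5},{"dx":0,"dy":0,"dz":4,"turn":0,"fingers":8.5},{"dx":0,"dy":0,"dz":3,"turn":0,"fingers":8},{"dx":0,"dy":0,"dz":2.5,"turn":0,"fingers":7},{"dx":0,"dy":0,"dz":2.5,"turn":0,"fingers":6}]' 20
python3 -m handwheel '[{"dx":0,"dy":0,"dz":0,"turn":0,"fingers":5.5},{"dx":0,"dy":0,"dz":0,"turn":0,"fingers":5.2},{"dx":0,"dy":0,"dz":0,"turn":0,"fingers":5},{"dx":0,"dy":0,"dz":0,"turn":0,"fingers":4.8},{"dx":0,"dy":0,"dz":0,"turn":0,"fingers":4.6}]'
python3 to.py 0.5174 -0.1520 0.071 2.948;python3 -c "
from h import *
c=snap('w3','wrist')
im=np.vstack([c['img'][120:330,130:420]]);cv2.imwrite('pics/w3c.png',cv2.resize(im,(794,575))[:,:,::-1])"
```

```text
t: 2.7
tcp_pos: [0.5175, -0.152, 0.0705]
eef_rot: [-3.142, 0.0, 2.948]
wrist_force: [-0.4, 0.2, 0.8]
opening: 0.706
grasp_force: 0.0
t: 3.32
tcp_pos: [0.5179, -0.1519, 0.0719]
eef_rot: [3.141, 0.001, 2.946]
wrist_force: [0.2, -0.0, 1.3]
opening: 0.539
grasp_force: 0.4
t 3.33 tcp [ 0.5179 -0.1519  0.0719] rpy [3.1412e+00 1.2000e-03 2.9456e+00] q6 -1.84 F [ 0.16 -0.    1.26] M [ 0.29 -0.14  0.03] grip 0.4 45.8
d cm [ 0.05 -0.02  0.09] turn -0.0024
```

View pics/w3c.png

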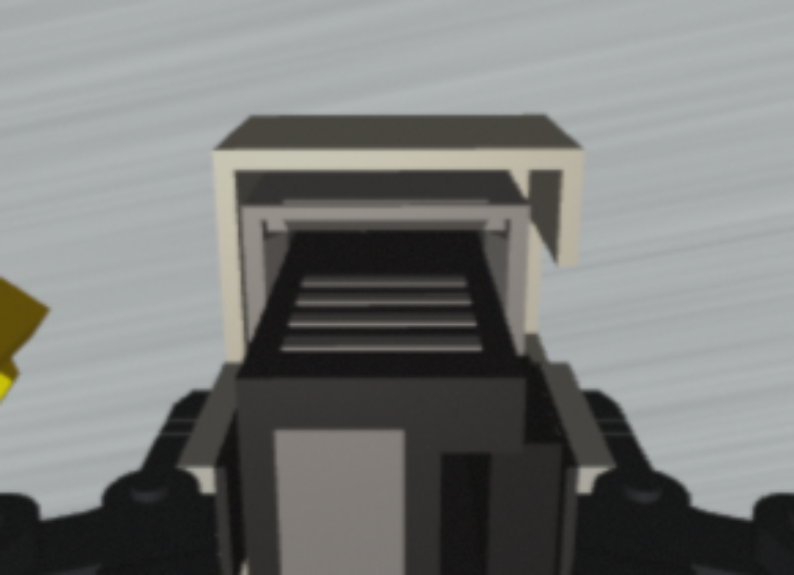

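The pads straddle the module between (215,480) and (600,470), and the tab at (525,500) is almost touched by the right pad. I'll close gently.

```bash

python3 -m handwheel '[{"dx":0,"dy":0,"dz":0,"turn":0,"fingers":4.5},{"dx":0,"dy":0,"dz":0,"turn":0,"fingers":4.4},{"dx":0,"dy":0,"dz":0,"turn":0,"fingers":4.3},{"dx":0,"dy":0,"dz":0,"turn":0,"fingers":4.2},{"dx":0,"dy":0,"dz":0,"turn":0,"fingers":4.1}]' 25
python3 to.py
python3 -m handwheel '[{"dx":0,"dy":0,"dz":0,"turn":0,"fingers":4.0},{"dx":0,"dy":0,"dz":0,"turn":0,"fingers":3.9},{"dx":0,"dy":0,"dz":0,"turn":0,"fingers":3.8},{"dx":0,"dy":0,"dz":0,"turn":0,"fingers":3.6},{"dx":0,"dy":0,"dz":0,"turn":0,"fingers":3.4}]' 25
python3 to.py
```

```text
t: 4.0
tcp_pos: [0.5176, -0.1522, 0.0714]
eef_rot: [-3.141, 0.0, 2.946]
wrist_force: [0.5, -1.2, 3.2]
opening: 0.478
grasp_force: 6.8
t 4.0 tcp [ 0.5176 -0.1522  0.0714] rpy [-3.1413e+00  3.0000e-04  2.9455e+00] q6 -1.84 F [ 0.49 -1.23  3.23] M [-0.23 -0.21  0.09] grip 6.8 40.6
t: 4.62
tcp_pos: [0.5175, -0.1522, 0.0714]
eef_rot: [-3.141, -0.0, 2.945]
wrist_force: [0.5, -4.7, 3.7]
opening: 0.44
grasp_force: 25.3
t 4.62 tcp [ 0.5175 -0.1522  0.0714] rpy [-3.1413 -0.      2.9455] q6 -1.84 F [ 0.5  -4.75  3.68] M [-2.08 -0.04  0.03] grip 25.3 37.4
```

```bash

python3 -m handwheel '[{"dx":0,"dy":-0.03,"dz":-0.1,"turn":0,"fingers":3.4},{"dx":0,"dy":0,"dz":-0.2,"turn":0,"fingers":3.4},{"dx":0,"dy":0,"dz":-0.2,"turn":0,"fingers":3.4},{"dx":0,"dy":0,"dz":0,"turn":0,"fingers":3.4},{"dx":0,"dy":0,"dz":0,"turn":0,"fingers":3.4}]' 30
python3 to.py
```

```text
t: 5.25
tcp_pos: [0.5169, -0.1521, 0.076]
eef_rot: [-3.142, -0.001, 2.945]
wrist_force: [-0.2, -3.0, -0.4]
opening: 0.44
grasp_force: 31.4
t 5.25 tcp [ 0.5169 -0.1521  0.076 ] rpy [-3.1415e+00 -1.1000e-03  2.9453e+00] q6 -1.84 F [-0.16 -3.01 -0.38] M [-1.18  0.17  0.02] grip 31.4 37.4
```

```bash

python3 -m handwheel '[{"dx":0,"dy":0,"dz":-0.4,"turn":0,"fingers":3.4},{"dx":0,"dy":0,"dz":-0.4,"turn":0,"fingers":3.4},{"dx":0,"dy":0,"dz":-0.4,"turn":0,"fingers":3.4},{"dx":0,"dy":0,"dz":-0.4,"turn":0,"fingers":3.4},{"dx":0,"dy":0,"dz":-0.4,"turn":0,"fingers":3.4}]' 30
python3 to.py
python3 -m handwheel '[{"dx":0,"dy":0,"dz":-1,"turn":0,"fingers":3.4},{"dx":0,"dy":0,"dz":-1,"turn":0,"fingers":3.4},{"dx":0,"dy":0,"dz":-2,"turn":0,"fingers":3.4},{"dx":0,"dy":0,"dz":-3,"turn":0,"fingers":3.4},{"dx":0,"dy":0,"dz":-2.5,"turn":0,"fingers":3.4}]' 30
python3 -m handwheel '[{"dx":0,"dy":0,"dz":0,"turn":0,"fingers":3.4},{"dx":0,"dy":0,"dz":0,"turn":0,"fingers":3.4},{"dx":0,"dy":0,"dz":0,"turn":0,"fingers":3.4},{"dx":0,"dy":0,"dz":0,"turn":0,"fingers":3.4},{"dx":0,"dy":0,"dz":0,"turn":0,"fingers":3.4}]'
python3 to.py; python3 - <<'E'
from h import *
a=snap('w4','wrist');b=snap('side4','side');s=snap('scene4','scene')
t=robot.observe()['tcp_pos']
for n,c in(('w',a),('side',b),('scene',s)):
    P=cloud(c).reshape(-1,3);m=(np.hypot(P[:,0]-t[0],P[:,1]-t[1])<.05)&(P[:,2]>.05)&(P[:,2]<.205)
    print(n,m.sum(),np.round(np.percentile(P[m][:,2],[0,1,50,99]),4))
P=cloud(b);C=P-t
m=(np.hypot(C[...,0],C[...,1])<.045)&(P[...,2]>.08)&(P[...,2]<.25)
v,u=np.where(m);print(u.min(),u.max(),v.min(),v.max())
im=b['img'][60:270,210:490];cv2.imwrite('pics/s4c.png',cv2.resize(im,(800,600))[:,:,::-1])
E
```

```text
t: 5.88
tcp_pos: [0.5176, -0.1521, 0.0967]
eef_rot: [3.141, 0.0, 2.945]
wrist_force: [-0.1, -0.2, -2.8]
opening: 0.436
grasp_force: 30.9
t 5.88 tcp [ 0.5176 -0.1521  0.0967] rpy [3.1413e+00 3.0000e-04 2.9453e+00] q6 -1.84 F [-0.09 -0.2  -2.77] M [-0.03 -0.01 -0.  ] grip 30.9 37.0
t: 6.5
tcp_pos: [0.5177, -0.1521, 0.1932]
eef_rot: [3.141, 0.001, 2.946]
wrist_force: [0.1, -0.0, -2.4]
opening: 0.441
grasp_force: 30.9
t: 7.12
tcp_pos: [0.5173, -0.1522, 0.1908]
eef_rot: [-3.141, -0.001, 2.945]
wrist_force: [-0.6, 0.3, -2.2]
opening: 0.434
grasp_force: 30.9
t 7.12 tcp [ 0.5173 -0.1522  0.1908] rpy [-3.1414e+00 -9.0000e-04  2.9454e+00] q6 -1.84 F [-0.58  0.34 -2.15] M [0.01 0.02 0.  ] grip 30.9 36.9
w 3507 [0.05   0.0502 0.1779 0.2047]
side 1030 [0.05   0.0501 0.1627 0.2041]
scene 502 [0.0501 0.0502 0.1632 0.2044]
298 331 117 180
```

View pics/s4c.png

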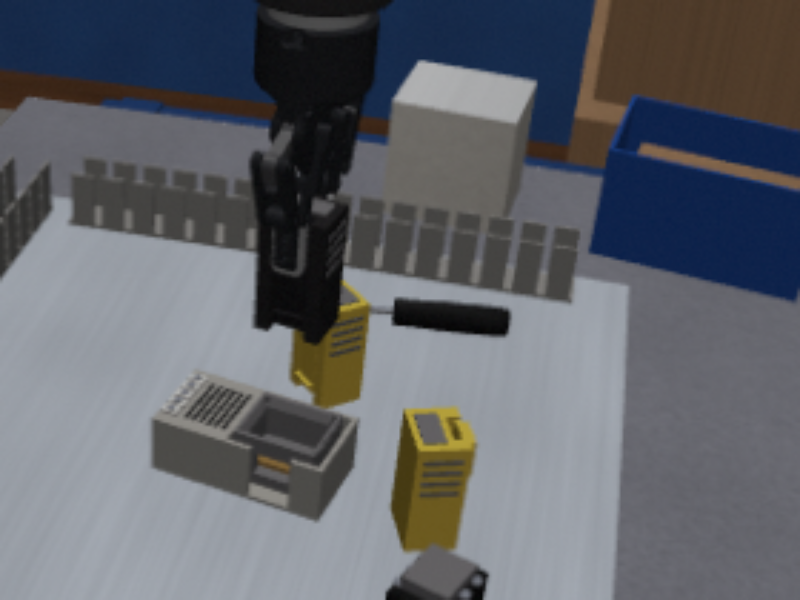

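The module is out and held upright at about (300,270) in the crop, and drive A's bay is empty. The bystanders are untouched. Next I go beside B to look into its socket and measure the held module.

```bash
python3 to.py 0.60 0.205 0.24 -2.79; python3 - <<'E'
from h import *
t=np.array([.5175,-.1522,.191]);a=-.196
ex=np.array([np.cos(a),np.sin(a)]);ey=np.array([-ex[1],ex[0]])
for n in('w4','side4','scene4'):
    c=dict(np.load(f'pics/{n}.npz'));P=cloud(c).reshape(-1,3);d=P-t;x=d[:,:2]@ex;y=d[:,:2]@ey
    m=(abs(x)<.04)&(abs(y)<.035)&(P[:,2]>.11)&(P[:,2]<.245)
    print(n,m.sum(),'z',np.round(np.percentile(P[m][:,2],[0,.5,2]),4))
    for lo,hi in((.135,.165),(.212,.24)):
        k=m&(P[:,2]>lo)&(P[:,2]<hi)
        if k.sum()>10: print(lo,k.sum(),'x',np.round(np.percentile(x[k],[1,50,99]),4),'y',np.round(np.percentile(y[k],[1,50,99]),4),'z',np.round(np.percentile(P[k][:,2],[1,50,99]),4))
c=dict(np.load('pics/w4.npz'));P=cloud(c)
print([(v,*np.round(P[v,265],3)) for v in range(180,420,12)])
E
```

```text
t 7.28 tcp [ 0.5174 -0.1522  0.1911] rpy [-3.1415e+00 -3.0000e-04  2.9453e+00] q6 -1.84 F [ 0.8  -0.13 -2.46] M [ 0.02  0.01 -0.  ] grip 30.9 37.5
d cm [-1.13 36.65 -4.89] turn -0.5478
w4 19370 z [0.1396 0.1435 0.1544]
0.135 733 x [-0.0244 -0.024  -0.0237] y [-0.0182  0.0004  0.0191] z [0.1403 0.1534 0.1649]
0.212 14547 x [-0.0245 -0.008   0.0209] y [-0.0305  0.0005  0.0312] z [0.213  0.2287 0.239 ]
side4 1302 z [0.1387 0.1398 0.1418]
0.135 309 x [-0.0244 -0.0059  0.0238] y [-0.0171  0.017   0.0215] z [0.1394 0.1546 0.1648]
0.212 390 x [-0.0246 -0.0111  0.023 ] y [-0.024   0.0174  0.0344] z [0.2122 0.2262 0.2392]
scene4 860 z [0.1393 0.1401 0.1435]
0.135 137 x [-0.0207  0.0248  0.0274] y [-0.0195 -0.0019  0.0186] z [0.1398 0.1523 0.1648]
0.212 396 x [-0.0221  0.0114  0.027 ] y [-0.0325 -0.0001  0.0299] z [0.2125 0.2288 0.2387]
[(180, np.float64(0.507), np.float64(-0.159), np.float64(0.019)), (192, np.float64(0.518), np.float64(-0.161), np.float64(0.02)), (204, np.float64(0.493), np.float64(-0.152), np.float64(0.16)), (216, np.float64(0.493), np.float64(-0.151), np.float64(0.182)), (2
[... 324 characters left out ...]
p.float64(0.505), np.float64(-0.153), np.float64(0.229)), (300, np.float64(0.51), np.float64(-0.154), np.float64(0.23)), (312, np.float64(0.515), np.float64(-0.155), np.float64(0.23)), (324, np.float64(0.52), np.float64(-0.156), np.float64(0.23)), (336, np.float64(0.526), np.float64(-0.157), np.float64(0.229)), (348, np.float64(0.531), np.float64(-0.158), np.float64(0.23)), (360, np.float64(0.538), np.float64(-0.16), np.float64(0.228)), (372, np.float64(0.506), np.float64(-0.152), np.float64(0.269)), (384, np.float64(0.507), np.float64(-0.152), np.float64(0.272)), (396, np.float64(0.506), np.float64(-0.152), np.float64(0.275)), (408, np.float64(0.507), np.float64(-0.152), np.float64(0.278))]
```

```bash

python3 -m handwheel '[{"dx":0,"dy":0,"dz":-2.5,"turn":0,"fingers":3.4},{"dx":0,"dy":0,"dz":-2.4,"turn":0,"fingers":3.4},{"dx":0,"dy":3,"dz":0,"turn":0,"fingers":3.4},{"dx":0,"dy":5,"dz":0,"turn":0,"fingers":3.4},{"dx":-0.5,"dy":5,"dz":0,"turn":-0.08,"fingers":3.4}]' 30
python3 -m handwheel '[{"dx":0,"dy":5.2,"dz":0,"turn":0,"fingers":3.4},{"dx":0,"dy":5.2,"dz":0,"turn":0,"fingers":3.4},{"dx":0,"dy":5.2,"dz":0,"turn":0,"fingers":3.4},{"dx":0,"dy":4,"dz":0,"turn":-0.1,"fingers":3.4},{"dx":0,"dy":2,"dz":0,"turn":-0.1,"fingers":3.4}]' 30
python3 to.py 0.6 0.205 0.24 -2.79
```

```text
t: 7.9
tcp_pos: [0.5477, -0.0246, 0.2406]
eef_rot: [3.141, 0.001, 3.026]
wrist_force: [0.5, -0.0, -3.0]
opening: 0.434
grasp_force: 30.9
t: 8.52
tcp_pos: [0.5707, 0.1912, 0.2399]
eef_rot: [-3.141, -0.0, -3.053]
wrist_force: [0.3, -0.6, -2.7]
opening: 0.437
grasp_force: 30.9
t 8.53 tcp [0.5707 0.1912 0.2399] rpy [-3.1415e+00 -4.0000e-04 -3.0529e+00] q6 -2.13 F [ 0.3  -0.58 -2.7 ] M [-0.07  0.   -0.04] grip 30.9 37.1
d cm [-3.04  1.12 -0.02] turn -0.2629
```

```bash

python3 -m handwheel '[{"dx":-3.04,"dy":1.12,"dz":0,"turn":-0.09,"fingers":3.4},{"dx":0,"dy":0,"dz":0,"turn":-0.09,"fingers":3.4},{"dx":0,"dy":0,"dz":0,"turn":-0.083,"fingers":3.4},{"dx":0,"dy":0,"dz":0,"turn":0,"fingers":3.4},{"dx":0,"dy":0,"dz":0,"turn":0,"fingers":3.4}]' 30
python3 to.py; python3 - <<'E'
from h import *
c=snap('w5','wrist')
cv2.imwrite('pics/w5.png',cv2.resize(c['img'],(800,600),interpolation=cv2.INTER_CUBIC)[:,:,::-1])
P=cloud(c).reshape(-1,3)
q=P[(P[:,2]>.04)&(P[:,2]<.058)&(np.hypot(P[:,0]-.54,P[:,1]-.183)<.09)]
rc=cv2.minAreaRect(q[:,:2].astype(np.float32));print(len(q),np.round(rc[0],4),np.round(rc[1],4),rc[2])
E
```

```text
t: 9.15
tcp_pos: [0.6001, 0.2026, 0.2403]
eef_rot: [-3.142, -0.0, -2.797]
wrist_force: [0.5, -0.1, -2.1]
opening: 0.435
grasp_force: 30.9
t 9.15 tcp [0.6001 0.2026 0.2403] rpy [-3.1416e+00 -1.0000e-04 -2.7966e+00] q6 -1.86 F [ 0.53 -0.12 -2.15] M [0.05 0.01 0.07] grip 30.9 37.0
6618 [0.5409 0.1847] [0.1346 0.0721] 19.687732696533203
```

View pics/w5.png

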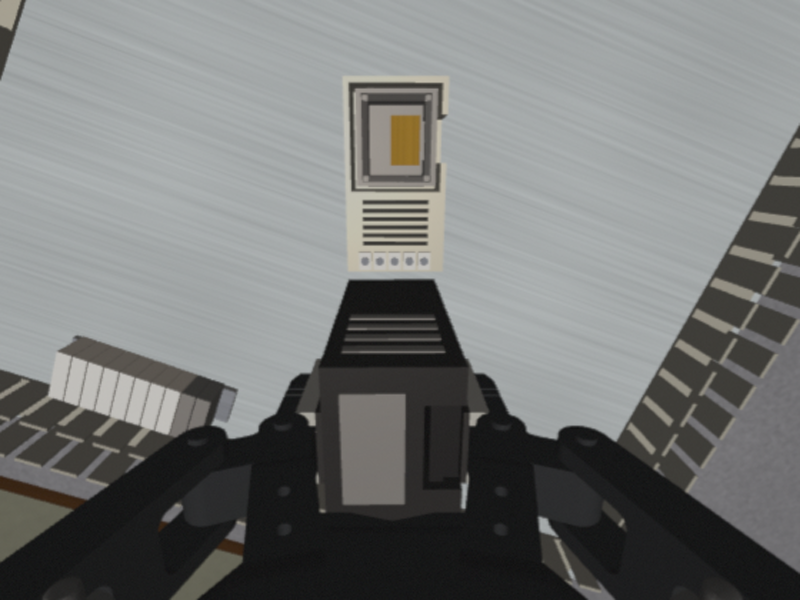

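Drive B is seen whole: bay at about (398,138), socket frame from (352,86) to (438,188), notch at right (445,140), terminals at the bottom. The tab is on the right in the hand, matching the notch. Next, depth profiles of the socket.

```bash
python3 - <<'E'
from h import *
c=dict(np.load('pics/w5.npz'));P=cloud(c);a=.3436
o=np.array([.5150,.1754]);ex=np.array([np.cos(a),np.sin(a)]);ey=np.array([-ex[1],ex[0]])
L=np.stack([(P[...,:2]-o)@ex*1e3,(P[...,:2]-o)@ey*1e3,P[...,2]*1e3],-1)
g=c['img'].mean(-1)
for v in (82,97,112):
    print('row',v);print([(u,*np.round(L[v,u]).astype(int),int(g[v,u])) for u in range(238,316,1)])
for u in (262,272,285):
    print('col',u);print([(v,*np.round(L[v,u]).astype(int),int(g[v,u])) for v in range(50,142,1)])
crop=c['img'][45:145,230:325];cv2.imwrite('pics/w5c.png',cv2.resize(crop,None,fx=6,fy=6,interpolation=cv2.INTER_CUBIC)[:,:,::-1])
E
```

```text
row 82
[(238, np.int64(-17), np.int64(-43), np.int64(3), 169), (239, np.int64(-18), np.int64(-42), np.int64(2), 171), (240, np.int64(-18), np.int64(-41), np.int64(2), 179), (241, np.int64(-13), np.int64(-35), np.int64(48), 187), (242, np.int64(-13), np.int64(-34), np.int64(48), 187), (243, np.int64(-13), np.int64(-33), np.int64(50), 177), (244, np.int64(-14), np.int64(-32), np.int64(48), 137), (245, np.int64(-14), np.int64(-32), np.int64(42), 72), (246, np.int64(-15), np.int64(-32), np.int64(28), 63), (247, np.int64(-16), np.int64(-32), np.int64(16), 104), (248, np.int64(-17), np.int64(-32), np.int64(5), 151), (249, np.int64(-13), np.int64(-27), np.int64(49), 154), (250, np.int64(-13), np.int64(-26), np.int64(49), 149), (251, np.int64(-13), np.int64(-25), np.int64(48), 147), (252, np.int64(-13), np.int64(-24), np.int64(50), 131), (253, np.int64(-13), np.int64(-23), np.int64(49), 85), (254, np.int64(-14), np.int64(-23), np.int64(47), 74), (255, np.int64(-14), np.int64(-22), np.int64(46), 73), (256, np.int64(-14), np.int64(-21), np.int64(46), 70), (257, np.int64(-14), np.int64(-20), np
[... 25643 characters left out ...]
(50), 140), (129, np.int64(31), np.int64(9), np.int64(50), 140), (130, np.int64(32), np.int64(9), np.int64(50), 138), (131, np.int64(36), np.int64(10), np.int64(7), 168), (132, np.int64(36), np.int64(10), np.int64(13), 107), (133, np.int64(36), np.int64(9), np.int64(32), 86), (134, np.int64(36), np.int64(9), np.int64(49), 137), (135, np.int64(37), np.int64(9), np.int64(50), 181), (136, np.int64(39), np.int64(9), np.int64(47), 186), (137, np.int64(40), np.int64(9), np.int64(48), 185), (138, np.int64(16), np.int64(-3), np.int64(382), 184), (139, np.int64(41), np.int64(9), np.int64(50), 171), (140, np.int64(42), np.int64(9), np.int64(49), 93), (141, np.int64(43), np.int64(9), np.int64(49), 58)]
```

View pics/w5c.png

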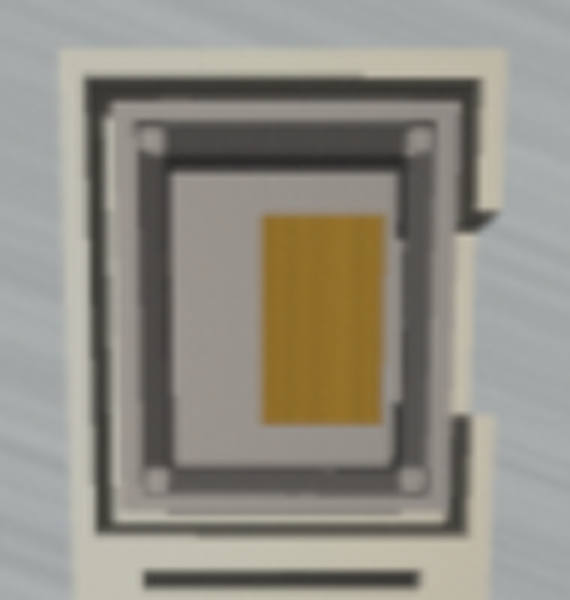

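Socket B as measured: centre about +0.3 mm (x) and +0.5 mm (y) from nominal, rim z≈0.050, floor ≈0.018. In the crop the shaft runs from (170,170) to (400,465), with the notch at right (470,320).

```bash
python3 to.py 0.5152 0.1764 0.112 -2.798
```

```text
t 9.2 tcp [0.6001 0.2026 0.2403] rpy [ 3.1416  0.     -2.7964] q6 -1.86 F [ 0.26  0.14 -2.67] M [-0.02  0.05  0.03] grip 30.9 36.9
d cm [ 8.87  0.4  12.83] turn 0.0016
```

```bash

python3 -m handwheel '[{"dx":4.5,"dy":0.4,"dz":0,"turn":0.0016,"fingers":3.4},{"dx":4.37,"dy":0,"dz":2,"turn":0,"fingers":3.4},{"dx":0,"dy":0,"dz":4,"turn":0,"fingers":3.4},{"dx":0,"dy":0,"dz":4,"turn":0,"fingers":3.4},{"dx":0,"dy":0,"dz":2.8,"turn":0,"fingers":3.4}]'
python3 -m handwheel '[{"dx":0,"dy":0,"dz":0,"turn":0,"fingers":3.4},{"dx":0,"dy":0,"dz":0,"turn":0,"fingers":3.4},{"dx":0,"dy":0,"dz":0,"turn":0,"fingers":3.4},{"dx":0,"dy":0,"dz":0,"turn":0,"fingers":3.4},{"dx":0,"dy":0,"dz":0,"turn":0,"fingers":3.4}]'
python3 to.py 0.5152 0.1764 0.105 -2.798
```

```text
t: 9.82
tcp_pos: [0.5147, 0.176, 0.1111]
eef_rot: [-3.142, -0.0, -2.798]
wrist_force: [1.0, 0.1, -2.2]
opening: 0.438
grasp_force: 30.9
t: 10.45
tcp_pos: [0.5155, 0.1765, 0.1128]
eef_rot: [3.141, 0.001, -2.796]
wrist_force: [0.2, 0.3, -1.7]
opening: 0.435
grasp_force: 31.0
t 10.45 tcp [0.5155 0.1765 0.1128] rpy [ 3.1413e+00  9.0000e-04 -2.7964e+00] q6 -1.92 F [ 0.22  0.28 -1.7 ] M [ 0.01 -0.07  0.05] grip 31.0 36.9
d cm [ 0.03 -0.    0.78] turn 0.0016
```

```bash

python3 -m handwheel '[{"dx":0,"dy":0,"dz":0.3,"turn":0,"fingers":3.4},{"dx":0,"dy":0,"dz":0.3,"turn":0,"fingers":3.4},{"dx":0,"dy":0,"dz":0.2,"turn":0,"fingers":3.4},{"dx":0,"dy":0,"dz":0.2,"turn":0,"fingers":3.4},{"dx":0,"dy":0,"dz":0,"turn":0,"fingers":3.4}]'
python3 -m handwheel '[{"dx":0,"dy":0,"dz":0.1,"turn":0,"fingers":3.4},{"dx":0,"dy":0,"dz":0.1,"turn":0,"fingers":3.4},{"dx":0,"dy":0,"dz":0.1,"turn":0,"fingers":3.4},{"dx":0,"dy":0,"dz":0,"turn":0,"fingers":3.4},{"dx":0,"dy":0,"dz":0,"turn":0,"fingers":3.4}]'
python3 to.py 
python3 -m handwheel '[{"dx":0,"dy":0,"dz":0.1,"turn":0,"fingers":3.4},{"dx":0,"dy":0,"dz":0.1,"turn":0,"fingers":3.4},{"dx":0,"dy":0,"dz":0.1,"turn":0,"fingers":3.4},{"dx":0,"dy":0,"dz":0,"turn":0,"fingers":3.4},{"dx":0,"dy":0,"dz":0,"turn":0,"fingers":3.4}]'
python3 to.py
```

```text
t: 11.08
tcp_pos: [0.5152, 0.1763, 0.1021]
eef_rot: [-3.141, -0.0, -2.796]
wrist_force: [-0.5, 0.4, -1.5]
opening: 0.44
grasp_force: 31.0
t: 11.7
tcp_pos: [0.5153, 0.1764, 0.0993]
eef_rot: [3.142, 0.0, -2.796]
wrist_force: [-0.1, -0.2, -2.8]
opening: 0.438
grasp_force: 31.0
t 11.7 tcp [0.5153 0.1764 0.0993] rpy [ 3.1416  0.     -2.7963] q6 -1.92 F [-0.15 -0.24 -2.75] M [ 0.04 -0.02  0.04] grip 31.0 37.2
t: 12.32
tcp_pos: [0.5153, 0.1764, 0.0963]
eef_rot: [-3.142, -0.0, -2.796]
wrist_force: [0.6, 0.4, -2.0]
opening: 0.434
grasp_force: 31.0
t 12.32 tcp [0.5153 0.1764 0.0963] rpy [-3.1416 -0.     -2.7964] q6 -1.92 F [ 0.6   0.43 -2.03] M [-0.   -0.   -0.08] grip 31.0 36.9
```

Foot is in the mouth with no contact. Going on in small steps.

```bash

python3 -m handwheel '[{"dx":0,"dy":0,"dz":0.1,"turn":0,"fingers":3.4},{"dx":0,"dy":0,"dz":0.1,"turn":0,"fingers":3.4},{"dx":0,"dy":0,"dz":0.1,"turn":0,"fingers":3.4},{"dx":0,"dy":0,"dz":0,"turn":0,"fingers":3.4},{"dx":0,"dy":0,"dz":0,"turn":0,"fingers":3.4}]'
python3 to.py
```

```text
t: 12.95
tcp_pos: [0.5153, 0.1764, 0.0933]
eef_rot: [-3.142, -0.0, -2.796]
wrist_force: [0.5, -0.3, -1.5]
opening: 0.433
grasp_force: 31.0
t 12.95 tcp [0.5153 0.1764 0.0933] rpy [-3.1416 -0.     -2.7964] q6 -1.92 F [ 0.5  -0.25 -1.5 ] M [-0.04 -0.05 -0.01] grip 31.0 36.8
```

```bash

python3 -m handwheel '[{"dx":0,"dy":0,"dz":0.1,"turn":0,"fingers":3.4},{"dx":0,"dy":0,"dz":0.1,"turn":0,"fingers":3.4},{"dx":0,"dy":0,"dz":0,"turn":0,"fingers":3.4},{"dx":0,"dy":0,"dz":0,"turn":0,"fingers":3.4},{"dx":0,"dy":0,"dz":0,"turn":0,"fingers":3.4}]'
python3 to.py
```

```text
t: 13.58
tcp_pos: [0.5153, 0.1763, 0.0913]
eef_rot: [-3.142, -0.0, -2.796]
wrist_force: [-0.1, -0.5, -2.1]
opening: 0.434
grasp_force: 31.0
t 13.57 tcp [0.5153 0.1763 0.0913] rpy [-3.1416 -0.     -2.7964] q6 -1.92 F [-0.13 -0.49 -2.1 ] M [ 0.06  0.03 -0.  ] grip 31.0 36.9
```

```bash

python3 -m handwheel '[{"dx":0,"dy":0,"dz":0.15,"turn":0,"fingers":3.4},{"dx":0,"dy":0,"dz":0.15,"turn":0,"fingers":3.4},{"dx":0,"dy":0,"dz":0.15,"turn":0,"fingers":3.4},{"dx":0,"dy":0,"dz":0.15,"turn":0,"fingers":3.4},{"dx":0,"dy":0,"dz":0,"turn":0,"fingers":3.4}]'
python3 to.py
```

```text
t: 14.2
tcp_pos: [0.5152, 0.1763, 0.0851]
eef_rot: [-3.141, -0.0, -2.796]
wrist_force: [-0.8, -0.1, -2.8]
opening: 0.437
grasp_force: 31.0
t 14.2 tcp [0.5152 0.1763 0.0851] rpy [-3.1415e+00 -3.0000e-04 -2.7964e+00] q6 -1.92 F [-0.8  -0.14 -2.76] M [-0.06  0.02 -0.  ] grip 31.0 37.1
```

```bash

python3 -m handwheel '[{"dx":0,"dy":0,"dz":0.15,"turn":0,"fingers":3.4},{"dx":0,"dy":0,"dz":0.15,"turn":0,"fingers":3.4},{"dx":0,"dy":0,"dz":0.15,"turn":0,"fingers":3.4},{"dx":0,"dy":0,"dz":0.15,"turn":0,"fingers":3.4},{"dx":0,"dy":0,"dz":0.1,"turn":0,"fingers":3.4}]'
python3 to.py
```

```text
t: 14.82
tcp_pos: [0.5153, 0.1763, 0.0782]
eef_rot: [-3.142, -0.0, -2.796]
wrist_force: [-0.4, -0.4, -2.0]
opening: 0.434
grasp_force: 31.0
t 14.82 tcp [0.5153 0.1763 0.0782] rpy [-3.1416e+00 -1.0000e-04 -2.7964e+00] q6 -1.92 F [-0.39 -0.37 -1.99] M [ 0.03 -0.01 -0.02] grip 31.0 36.9
```

```bash

python3 -m handwheel '[{"dx":0,"dy":0,"dz":0.1,"turn":0,"fingers":3.4},{"dx":0,"dy":0,"dz":0.1,"turn":0,"fingers":3.4},{"dx":0,"dy":0,"dz":0.1,"turn":0,"fingers":3.4},{"dx":0,"dy":0,"dz":0,"turn":0,"fingers":3.4},{"dx":0,"dy":0,"dz":0,"turn":0,"fingers":3.4}]'
python3 to.py
```

```text
t: 15.45
tcp_pos: [0.5153, 0.1764, 0.0753]
eef_rot: [3.142, 0.0, -2.796]
wrist_force: [-0.5, 0.5, -2.2]
opening: 0.439
grasp_force: 31.0
t 15.45 tcp [0.5153 0.1764 0.0753] rpy [ 3.1416e+00  1.0000e-04 -2.7964e+00] q6 -1.92 F [-0.49  0.49 -2.24] M [0.   0.02 0.02] grip 31.0 37.3
```

```bash

python3 -m handwheel '[{"dx":0,"dy":0,"dz":0.1,"turn":0,"fingers":3.4},{"dx":0,"dy":0,"dz":0.1,"turn":0,"fingers":3.4},{"dx":0,"dy":0,"dz":0,"turn":0,"fingers":3.4},{"dx":0,"dy":0,"dz":0,"turn":0,"fingers":3.4},{"dx":0,"dy":0,"dz":0,"turn":0,"fingers":3.4}]'
python3 to.py
```

```text
t: 16.08
tcp_pos: [0.5154, 0.1764, 0.0734]
eef_rot: [3.142, 0.0, -2.796]
wrist_force: [-0.9, 0.1, 1.3]
opening: 0.433
grasp_force: 31.7
t 16.07 tcp [0.5154 0.1764 0.0734] rpy [ 3.1416e+00  2.0000e-04 -2.7964e+00] q6 -1.92 F [-0.92  0.07  1.27] M [-0.03  0.24 -0.05] grip 31.7 36.8
```

```bash

python3 -m handwheel '[{"dx":0,"dy":0,"dz":0.1,"turn":0,"fingers":3.4},{"dx":0,"dy":0,"dz":0.1,"turn":0,"fingers":3.4},{"dx":0,"dy":0,"dz":0,"turn":0,"fingers":3.4},{"dx":0,"dy":0,"dz":0,"turn":0,"fingers":3.4},{"dx":0,"dy":0,"dz":0,"turn":0,"fingers":3.4}]'
python3 to.py
```

```text
t: 16.7
tcp_pos: [0.5154, 0.1764, 0.0714]
eef_rot: [3.142, 0.0, -2.796]
wrist_force: [-0.7, -1.0, 2.4]
opening: 0.434
grasp_force: 32.0
t 16.7 tcp [0.5154 0.1764 0.0714] rpy [ 3.1416e+00  2.0000e-04 -2.7964e+00] q6 -1.92 F [-0.7  -0.96  2.4 ] M [-0.04  0.25  0.01] grip 32.0 36.9
```

The contact block was touched at about 0.0737, so the floor is near 0.0697.

```bash

python3 -m handwheel '[{"dx":0,"dy":0,"dz":0.05,"turn":0,"fingers":3.4},{"dx":0,"dy":0,"dz":0.05,"turn":0,"fingers":3.4},{"dx":0,"dy":0,"dz":0.03,"turn":0,"fingers":3.4},{"dx":0,"dy":0,"dz":0,"turn":0,"fingers":3.4},{"dx":0,"dy":0,"dz":0,"turn":0,"fingers":3.4}]'
python3 to.py
```

```text
t: 17.32
tcp_pos: [0.5154, 0.1764, 0.0702]
eef_rot: [3.142, 0.0, -2.796]
wrist_force: [-0.4, -0.9, 5.0]
opening: 0.439
grasp_force: 32.5
t 17.32 tcp [0.5154 0.1764 0.0702] rpy [ 3.1416e+00  3.0000e-04 -2.7963e+00] q6 -1.92 F [-0.44 -0.94  5.02] M [-0.16  0.33 -0.01] grip 32.5 37.3
```

```bash

python3 -m handwheel '[{"dx":0,"dy":0,"dz":0.03,"turn":0,"fingers":3.4},{"dx":0,"dy":0,"dz":0.02,"turn":0,"fingers":3.4},{"dx":0,"dy":0,"dz":0,"turn":0,"fingers":3.4},{"dx":0,"dy":0,"dz":0,"turn":0,"fingers":3.4},{"dx":0,"dy":0,"dz":0,"turn":0,"fingers":3.4}]'
python3 to.py
```

```text
t: 17.95
tcp_pos: [0.5155, 0.1764, 0.0701]
eef_rot: [-3.142, 0.001, -2.796]
wrist_force: [-1.9, -1.2, 10.5]
opening: 0.435
grasp_force: 33.5
t 17.95 tcp [0.5155 0.1764 0.0701] rpy [-3.1415e+00  5.0000e-04 -2.7961e+00] q6 -1.92 F [-1.92 -1.15 10.54] M [-0.24  0.93 -0.03] grip 33.5 37.0
```

The foot is on the floor with about 13 N pressing down. Letting go.

```bash

python3 -m handwheel '[{"dx":0,"dy":0,"dz":0,"turn":0,"fingers":5},{"dx":0,"dy":0,"dz":0,"turn":0,"fingers":6.5},{"dx":0,"dy":0,"dz":0,"turn":0,"fingers":7},{"dx":0,"dy":0,"dz":0,"turn":0,"fingers":7},{"dx":0,"dy":0,"dz":0,"turn":0,"fingers":7}]'
python3 to.py
python3 -m handwheel '[{"dx":0,"dy":0,"dz":-2,"turn":0,"fingers":7},{"dx":0,"dy":0,"dz":-4,"turn":0,"fingers":8},{"dx":0,"dy":0,"dz":-5,"turn":0,"fingers":8.5},{"dx":-4,"dy":0,"dz":-4,"turn":0,"fingers":8.5},{"dx":-4,"dy":0,"dz":-2,"turn":0,"fingers":8.5}]'
python3 to.py;python3 - <<'E'
from h import *
a=snap('w9','wrist');b=snap('side9','side')
o=np.array([.5150,.1754]);t=.3436;ex=np.array([np.cos(t),np.sin(t)]);ey=np.array([-ex[1],ex[0]])
for n,c in(('w',a),('side',b)):
    P=cloud(c).reshape(-1,3);x=(P[:,:2]-o)@ex;y=(P[:,:2]-o)@ey
    m=(abs(x)<.05)&(abs(y)<.05)
    for lo,hi in((.1,.13),(.075,.1)):
        k=m&(P[:,2]>lo)&(P[:,2]<hi)
        print(n,lo,k.sum(),'x',np.round(np.percentile(x[k],[0,1,99,100]),4),'y',np.round(np.percentile(y[k],[0,1,99,100]),4),'z',np.round(np.percentile(P[k][:,2],[5,50,99]),4))
    q=P[m&(P[:,2]>.1)&(P[:,2]<.13)];print(cv2.minAreaRect(q[:,:2].astype(np.float32)))
wc=cv2.resize(a['img'][30:230,190:370],(400,444),interpolation=cv2.INTER_CUBIC);sc=cv2.resize(b['img'][255:375,190:298],(400,444),interpolation=cv2.INTER_CUBIC)
cv2.imwrite('pics/end.png',np.hstack([wc,sc])[:,:,::-1])
E
```

```text
t: 18.58
tcp_pos: [0.5152, 0.1763, 0.0694]
eef_rot: [-3.142, -0.0, -2.796]
wrist_force: [-0.6, 0.1, 0.7]
opening: 0.818
grasp_force: 0.0
t 18.57 tcp [0.5152 0.1763 0.0694] rpy [-3.1415e+00 -2.0000e-04 -2.7964e+00] q6 -1.92 F [-0.59  0.15  0.68] M [-0.01  0.05 -0.07] grip 0.0 69.5
t: 19.2
tcp_pos: [0.5922, 0.2041, 0.2431]
eef_rot: [3.141, 0.005, -2.796]
wrist_force: [0.5, 0.9, -0.6]
opening: 0.996
grasp_force: 0.0
t 19.2 tcp [0.5922 0.2041 0.2431] rpy [ 3.1407  0.0047 -2.7959] q6 -1.87 F [ 0.47  0.93 -0.56] M [ 0.05 -0.06 -0.06] grip 0.0 84.6
w 0.1 2737 x [-0.0222 -0.022   0.025   0.0251] y [-0.0187 -0.0183  0.0247  0.0253] z [0.1057 0.1098 0.1119]
w 0.075 74 x [-0.0118 -0.0118  0.0125  0.0131] y [0.0091 0.0094 0.018  0.0186] z [0.0775 0.0937 0.0996]
((0.5152451992034912, 0.17896446585655212), (0.04728583246469498, 0.043947119265794754), 19.75948143005371)
side 0.1 786 x [-0.0227 -0.0223  0.0257  0.0262] y [-0.0194 -0.0177  0.0263  0.0268] z [0.1024 0.1108 0.1143]
side 0.075 325 x [-0.022  -0.0217  0.0262  0.0262] y [-0.0103 -0.0067  0.0271  0.0274] z [0.0773 0.0883 0.0999]
((0.5154010057449341, 0.17950299382209778), (0.04877566918730736, 0.046090900897979736), 20.154537200927734)
```

View pics/end.png

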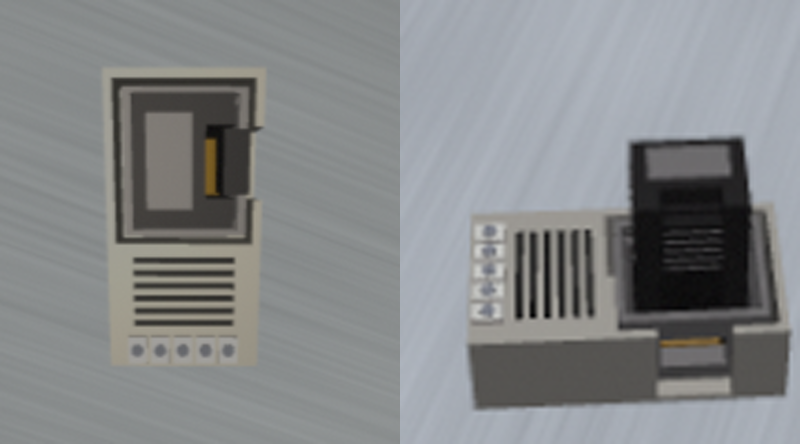

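The module stands upright in B, its tab at the notch (left pane (235,165)). It measures 44 mm across, as it did latched in A, so the tab is fully out under the lip. Its top is at z≈0.110, as expected when latched. Handing in.

```bash
python3 -c "
from h import *
print(robot.sign_off())"
```

```text
the job is handed in; nothing more can be done
None
```

The module is out of drive A and standing latched in drive B, tab out on the notched side, and the gripper is clear of it. I handed the job in at about 19 s; the hand-in returned no verdict.

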